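# Set the stop of a bench gauge to its third click

## Robot

A 6-joint arm with a two-finger parallel gripper is mounted at the origin on a cart in front of the work surface, level with it; the furniture and walls round the work are solid. World frame = base frame: x ahead of the robot, y to its left, z up, the work surface at z = 0. Lengths are in m, angles in rad, forces in N, time in s.
With the tool pointing down it reaches from about 0.4 to 0.925 m from the base axis. Payload 12.5 kg.
Tool frame: the origin (TCP) lies at the very end of the fingers, on their centre line; the grasp point (between the pads) lies 19 mm behind it; z points along the fingers, x is the direction in which the jaws open and shut, and the axes are right-handed (so a half turn about z gives the same grasp; the last joint's range is limited). The gripper opens to 95 mm and grips with 3 to 60 N. Pads are 20 mm wide; open, the fingers measure 119 mm over their backs; the gripper's body (75 mm by 180 mm) begins 59 mm behind the grasp point.
Start: joints at [-1.23, 0.491, 1.559, -0, 1.092, -0.106], TCP at [0.27, -0.564, 0.215] pointing down, gripper open.
Joint ranges: [-3.1, 3.1], [-0.84, 2.19], [0.05, 2.79], [-1.13, 4.28], [0.06, 2.93], [-2.69, 2.69]. Speed limits (rad/s): [2.22, 2.22, 2.79, 3.14, 3.14, 3.14].

## Interface

Orientations are given as a unit quaternion [x, y, z, w].
In Python, from bench import manip, cams gives the robot as it stands.
- The arm moves only by the tool move_arm, never from a script. Its argument "motion" is a list of rows, each an object with "delta_pos": the shift along the world's x, y, z in units of 40 mm (1.0 is 40 mm), a list of three; "roll": the turn about the world's z in units of 5 degrees (1.0 is 5 degrees). A call has 1 to 20 rows; each row shifts and turns the commanded pose from where the row before left it; what a row does not reach is not made up. A row lasts 1/8 s, in which the tool goes at most 62.5 mm and 10.7 degrees, less where a joint would pass 70% of its speed; a pose out of reach is approached as far as the arm can. A call is refused whole if a number of a shift passes 1 or a number of a turn 1, either way. A call with a gripper value outside its range is refused whole. "hand" is the closure, from -1 (fully open) to 1 (shut), so that 0 is half open, set as the call begins (left out, the last holds). The fingers move at their own pace and stop on an object; "grip_force" is the grip in N (left out, the last holds). Time passes only in rows, so rows that do not move let the fingers close. It gives the time, the measured TCP pose, the force and the opening at its end, in the units of the state.
- manip.observe(): the state, without advancing time (a new reading comes with each control period).
- cams.camera(name): name is "side" or "top"; returns the picture (384x512x3 uint8, red, green, blue); there is no depth.
- cams.camera_params(name): a dict with "mtx" (3x3 intrinsics, pixels), "eye" and "rotation" of the camera in the world. Camera axes: x right, y up, looking along -z (the intrinsics and any distortion apply to the point x, -y, -z); pixel columns grow to the right and rows downward; lengths in m; the calibration is good to about 2 mm. A picture is of the moment at which its call begins. camera_params takes no time and is no camera call.
- manip.close_job(): hands the job in, once; it reports no verdict.
The state is a dict: "time": time; "joint_positions": joint angles; "qvel": joint speeds; "joint_efforts": joint torques, N m; "tcp_pos": TCP position; "orientation": TCP orientation; "wrist_force": force on the tool from outside, world axes, zero at the start; "torque": the same for the moment, N m; "width": finger opening in m.
Only numpy, scipy, OpenCV 4.12 (cv2) and the standard library are available. Lean on these libraries where they do the work, as an engineer would, in place of code of your own. Each camera call takes 0.05 s, during which the arm holds its last target. There are 200 camera calls.

## Task

Set the stop of the bench gauge: with the outside of the fingers push its upright paddle lever back along the rail until it is fully home against the tall end block, then push it the other way, counting the clicks you feel from home, and leave it resting in the third click without ever running on past that one. Only push the lever, never pinch it between the fingers, and leave the tools and hardware lying around where they are.

Things in the scene. Friction and masses are not known exactly. Their poses are not given: they have to be found in the camera images.
- gauge: Bench stop gauge, fixed to the worktop: an aluminium rail 60 mm wide (its x), 215 mm long (its y), 40 mm high, with a thin bed plate (6 mm high, x +30 to +120 mm) behind it. Origin: centre of the rail's underside, on the worktop. Its y axis runs along the rail away from the home end; z up. The end piece at +y is lower than the rail (30 mm).
- home_end (a point): Foot of the short round buffer on the home block: gauge x 0, y -86 mm, 46 mm above the worktop. The home block is a dark square block, 60 x 16 mm and 52 mm high, at the rail's -y end (centre y -94 mm).
- stop_lever (a joint): Position of the slide with the lever, in m along the gauge's +y: 0 fully home (lever centre then at gauge x 0, y -55 mm), 0.105 at the far end. It starts 5 to 45 mm from home, short of the third click. About 1 N of friction; it stays where it is left. The first click lies 18 to 42 mm from home, differing from run to run; the next ones follow every 16 mm. Before the first there are none.
- lever_top (a point): Centre of the lever's rounded top, 99 mm above the worktop. The lever is an upright black paddle on the slide: 44 mm wide across the rail (22 mm either side of this point), 14 mm thick along it (7 mm either side), its two flat faces from 50 to 92 mm above the worktop. Nothing else along the rail is higher than 52 mm. Axes as the gauge.
- face_home: Face plate (7 mm thick) of the lever on the side towards the home block; push on it to move the lever away from home. Origin: at worktop level under the lever's centre, axes as the gauge.
- face_far: Face plate (7 mm thick) of the lever on the side away from the home block; push on it to move the lever home. Both face plates loaded by the fingers at once counts as pinching. Same origin as face_home.
- index_strip: Notched strip inside the rail, fixed, differently placed each run. Origin: at the third notch, 8 mm above the worktop; axes as the gauge. To leave a notch either way, or enter the first, takes 5 to 8 N until just before the crest; over the hump (8 mm from the notch) the slide snaps on by itself about 8 mm into the next notch: a click, the push drops to nothing. The lever is in the third click when its centre is at this y.
- bolt: Loose hex bolt, 22 x 56 x 19 mm, lying in front of the rail; leave alone. Origin: centre of underside (as for all the following).
- nut: Loose hex nut, 19 x 22 x 10 mm, in front of the rail; leave alone.
- hex_key: Loose hex key, 32 x 96 x 9 mm, in front of the rail; leave alone.
- small_spanner: Loose small combination spanner, 21 x 125 x 8 mm, behind the bed plate; leave alone.
- stubby: Loose stubby screwdriver, 35 x 85 x 33 mm, past the far end of the rail; leave alone.
- t_block: Loose T-shaped clamp block, 40 x 44 x 24 mm, past the far end of the bed plate; leave alone.
- bed_nut: Loose hex nut, 19 x 22 x 10 mm, lying on the bed plate; leave alone.

How it is judged:
On the way, in this order (a step that is already met when the one before it is completed fails the run):
1. the lever is pushed fully home (within 3 mm) (value of joint stop_lever below 0.003 m), for 0.1 s.
2. the lever rests in the third click (y of lever_top in the frame of index_strip between -0.003 and 0.003 m and velocity of joint stop_lever between -0.005 and 0.005 m/s), for 0.2 s.
At the end, for the whole second after the job is handed in: The lever rests at the third click (within 3 mm), still, and no loose bystander is more than 15 mm from where it was (all of step 2 and not (distance of any of bolt, nut, hex_key, small_spanner, stubby, t_block, bed_nut from where it was at the start of the episode above 0.015 m)); the robot touches nothing.
It fails at once if the lever is run past the third click (more than 9 mm beyond it) (y of lever_top in the frame of index_strip above 0.009 m).
It fails at once if the lever is pinched between the fingers (contact force between the fingers and face_home above 1 N and contact force between the fingers and face_far above 1 N).
It fails at once if a loose bystander is moved more than 15 mm or lifted (distance of any of bolt, nut, hex_key, small_spanner, stubby, t_block, bed_nut from where it was at the start of the episode above 0.015 m).
It also fails if it takes over 61 s, if anything falls off the work surface, if the arm or the gripper's body presses on something with over 40 N, if the wrist force passes 120 N, or if a joint passes its speed limit or range.

## Working session

There is one attempt and no reset: what is moved stays moved. The work goes in short steps, Python scripts to look and compute and a tool call to move; the robot and the scene stay as the last step left them, time stands still between calls to the robot, and variables do not carry over. Pictures are saved under pics/ and viewed, about 8 in all and at most 12, crops included, and the job is handed in when it is done.

Besides the shell and the picture viewer there is one more tool, called after ">>>" by a JSON object that holds its "fn" and its "kwargs". move_arm: Moves the arm, as the interface text tells. Its arguments: {"type":"object","properties":{"motion":{"type":"array"},"hand":{"type":"number"},"grip_force":{"type":"number"}},"required":["motion"]}

```bash
mkdir -p pics; ls; python3 - <<'E'
from bench import manip, cams
import cv2, numpy as np
for n in("side","top"):
    im=cams.camera(n); cv2.imwrite(f"pics/{n}0.png",im[:,:,::-1])
    p=cams.camera_params(n); print(n,{k:np.round(v,4).tolist() if not isinstance(v,str) else v for k,v in p.items()})
print(manip.observe())
E
```

```text
pics
side {'mtx': [[488.6499, 0.0, 262.3008], [0.0, 488.6499, 194.133], [0.0, 0.0, 1.0]], 'eye': [0.4078, -0.6577, 0.4203], 'rotation': [0.5644, -0.0428, -0.0394, 0.8235]}
top {'mtx': [[485.2775, 0.0, 256.3567], [0.0, 485.2775, 193.0734], [0.0, 0.0, 1.0]], 'eye': [0.3391, 0.2051, 1.0264], 'rotation': [0.0699, -0.0552, -0.701, 0.7075]}
{'time': 0.1, 'joint_positions': array([-1.22958938e+00,  4.91458527e-01,  1.55937451e+00, -3.92452357e-05,
        1.09168172e+00, -1.05546723e-01]), 'qvel': array([-0.00148323, -0.00207796, -0.00090387,  0.00043513,  0.00059311,
       -0.00096903]), 'joint_efforts': array([ 4.35593800e-03, -6.13619900e+01, -2.58608955e+01,  6.94504310e-02,
        4.69938561e-02, -5.36157563e-05]), 'tcp_pos': array([ 0.26999815, -0.56344503,  0.21415032]), 'orientation': array([ 8.46184413e-01, -5.32889976e-01, -3.72855320e-04, -2.71755338e-04]), 'wrist_force': array([ 0.64736173, -1.15536781,  0.25022774]), 'torque': array([ 0.02633682, -0.01555062,  0.0517655 ]), 'width': 0.0950415753821813}
```

View pics/top0.png

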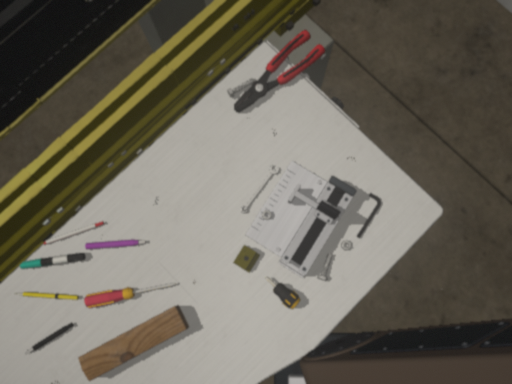

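View pics/side0.png

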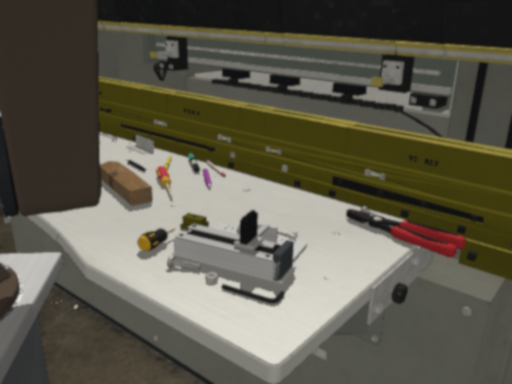

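The top view shows the rail running from the dark home block near (342,186) to the far end near (297,265), with the lever at about (328,208). In the side view the lever is at (248,227) and the home block at (285,258).

```bash
cat > h.py <<'E'
from bench import manip, cams
import cv2, numpy as np
from scipy.spatial.transform import Rotation as R
P={n:cams.camera_params(n) for n in("side","top")}
def ray(n,u,v):
    p=P[n];d=np.linalg.inv(p["mtx"])@[u,v,1];r=np.array(p["rotation"])
    M=r if r.shape==(3,3) else R.from_quat(r).as_matrix()
    return np.array(p["eye"]),M@[d[0],-d[1],-d[2]]
def onz(n,u,v,z):
    e,d=ray(n,u,v);return e+d*(z-e[2])/d[2]
def proj(n,X):
    p=P[n];r=np.array(p["rotation"]);M=r if r.shape==(3,3) else R.from_quat(r).as_matrix()
    c=M.T@(np.array(X)-p["eye"]);q=np.array(p["mtx"])@[c[0],-c[1],-c[2]];return q[:2]/q[2]
E
python3 - <<'E'
import cv2,numpy as np
from h import *
t=cv2.imread("pics/top0.png")[150:290,230:400]; s=cv2.imread("pics/side0.png")[195:310,160:320]
cv2.imwrite("pics/c.png",np.vstack([cv2.resize(t,(510,420)) if 0 else cv2.resize(t,(680,560),interpolation=cv2.INTER_CUBIC)]))
cv2.imwrite("pics/d.png",cv2.resize(s,None,fx=4.5,fy=4.5,interpolation=cv2.INTER_CUBIC))
for u,v,z in((345,186,.052),(328,208,.099),(297,268,.03)):print(onz("top",u,v,z))
E
```

```text
[0.52951015 0.04593529 0.052     ]
[0.47693816 0.08714336 0.099     ]
[0.36379566 0.14286821 0.03      ]
```

View pics/c.png

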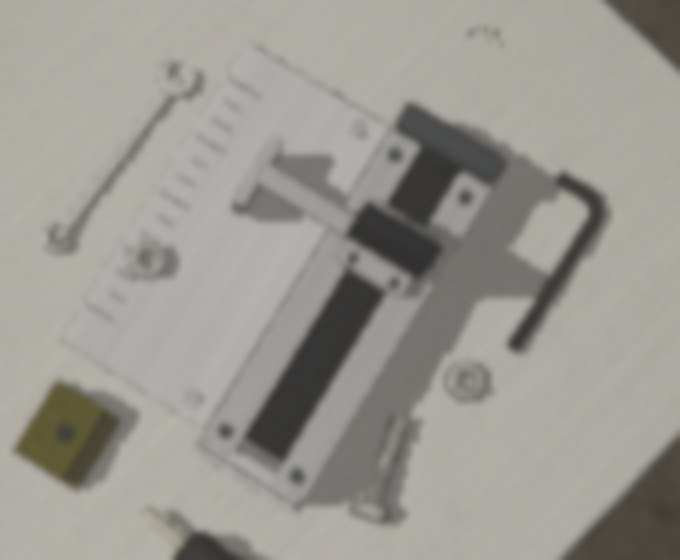

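View pics/d.png

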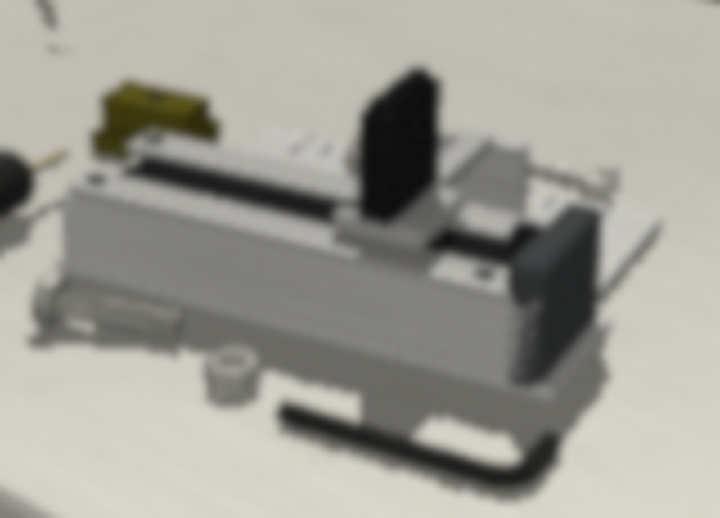

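Crops: in the top crop (4x, offset 230,150) the rail's left top edge runs (385,130) to (210,435). The lever is dark at (345-440, 203-278) and the home block at (398-505, 103-182). The side crop shows a low slide and arm with the lever standing clear above them.

```bash
python3 - <<'E'
from h import *
f=lambda u,v,z:onz("top",230+(u+.5)/4-.5,150+(v+.5)/4-.5,z)[:2]
a,b=f(385,132,.04),f(208,438,.04); d=(b-a)/np.linalg.norm(b-a); print("ydir",np.degrees(np.arctan2(d[1],d[0])))
h1,h2=f(405,103,.052),f(505,157,.052); print("block back edge",h1,h2,np.linalg.norm(h2-h1),np.degrees(np.arctan2(*(h2-h1)[::-1])))
e1,e2=f(205,440,.04),f(300,505,.03); print("far",e1,e2,np.linalg.norm(e2-e1))
l1,l2=f(372,203,.092),f(440,245,.092); print("lever home-side top edge",l1,l2,np.linalg.norm(l2-l1))
m=(h1+h2)/2; lm=(l1+l2)/2; print("lever y from block back",(lm-m)@d, "=> q", (lm-m)@d-.102+.007+.055)
O=m+d*.102; print("origin",O,"rail left edge offs",np.cross(d,a-O),"lever",lm+.007*d)
# two-view check: lever top centre from side
c=lm+.007*d; print(proj("side",[*c,.099]),proj("side",[*m,.052]))
E
```

```text
ydir 149.9933821755515
block back edge [0.551467   0.07428447] [0.52370613 0.02400786] 0.05743173316374539 -118.90584298085663
far [0.37988341 0.17585577] [0.34822528 0.12754381] 0.05776056525701608
lever home-side top edge [0.49288862 0.09645872] [0.47253088 0.06388122] 0.03841525096299014
lever y from block back 0.06303654903567345 => q 0.023036549035673454
origin [0.44925786 0.10015637] rail left edge offs -0.030060862336803634 lever [0.47664798 0.08367067]
[247.92516902 213.28219968] [286.29980919 247.14606482]<stdin>:8: DeprecationWarning: Arrays of 2-dimensional vectors are deprecated. Use arrays of 3-dimensional vectors instead. (deprecated in NumPy 2.0)
```

>>> {"fn": "move_arm", "kwargs": {"motion": [{"delta_pos": [0.75,1,0],"roll": 1},{"delta_pos": [0.75,1,0],"roll": 1},{"delta_pos": [0.75,1,0],"roll": 1},{"delta_pos": [0.75,1,0],"roll": 1},{"delta_pos": [0.2,1,0],"roll": 1},{"delta_pos": [0.2,1,0],"roll": 1},{"delta_pos": [0.2,1,0],"roll": 0.8},{"delta_pos": [0,1,0],"roll": 0},{"delta_pos": [0,1,0],"roll": 0},{"delta_pos": [0,1,0],"roll": 0},{"delta_pos": [0,0,0],"roll": 0}], "hand": 1, "grip_force": 40}}

```text
time: 1.48
tcp_pos: [0.4138, -0.1617, 0.2147]
orientation: [0.965, -0.261, -0.0, -0.0]
wrist_force: [0.1, 0.4, 0.4]
width: 0.0006
```

>>> {"fn": "move_arm", "kwargs": {"motion": [{"delta_pos": [0.065,0.97,0],"roll": 0},{"delta_pos": [0.065,0.97,0],"roll": 0},{"delta_pos": [0.065,0.97,0],"roll": 0},{"delta_pos": [0.065,0.97,0],"roll": 0},{"delta_pos": [0.065,0.97,0],"roll": 0},{"delta_pos": [0.065,0.97,0],"roll": 0},{"delta_pos": [0.065,0.97,0],"roll": 0},{"delta_pos": [0,0,0],"roll": 0},{"delta_pos": [0,0,-0.9],"roll": 0},{"delta_pos": [0,0,-0.9],"roll": 0},{"delta_pos": [0,0,-0.9],"roll": 0},{"delta_pos": [0,0,0],"roll": 0}]}}

```text
time: 2.98
tcp_pos: [0.4316, 0.1068, 0.1051]
orientation: [0.965, -0.263, -0.002, 0.001]
wrist_force: [0.6, 0.7, 0.4]
width: 0.0007
```

```bash
python3 - <<'E'
from h import *
s=cams.camera("side")[:,:,::-1]; cv2.imwrite("pics/s1.png",cv2.resize(s[150:310,140:340],None,fx=3,fy=3,interpolation=cv2.INTER_CUBIC))
E
```

```text
(no output)
```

View pics/s1.png

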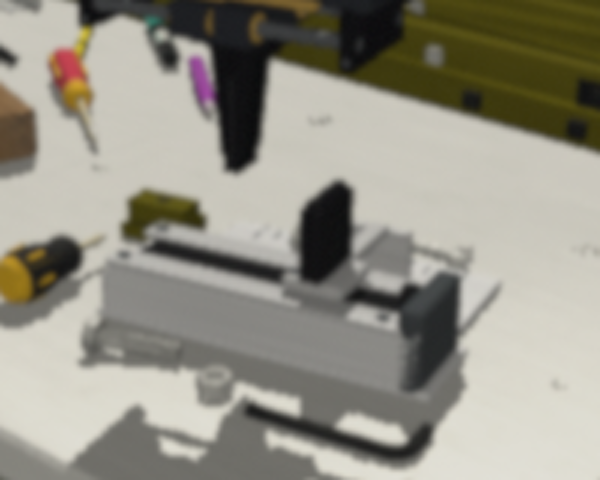

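The picture shows the closed fingers above the far half of the rail with their tip at about (237,165), and the lever clear to the right at (325,235). I'll descend and push home.

>>> {"fn": "move_arm", "kwargs": {"motion": [{"delta_pos": [0,0,-0.55],"roll": 0},{"delta_pos": [0,0,-0.55],"roll": 0},{"delta_pos": [0,0,0],"roll": 0},{"delta_pos": [0.108,-0.0625,0],"roll": 0},{"delta_pos": [0.108,-0.0625,0],"roll": 0},{"delta_pos": [0.108,-0.0625,0],"roll": 0},{"delta_pos": [0.108,-0.0625,0],"roll": 0},{"delta_pos": [0.108,-0.0625,0],"roll": 0},{"delta_pos": [0.108,-0.0625,0],"roll": 0},{"delta_pos": [0.108,-0.0625,0],"roll": 0},{"delta_pos": [0.108,-0.0625,0],"roll": 0},{"delta_pos": [0.108,-0.0625,0],"roll": 0}]}}

```text
time: 4.53
tcp_pos: [0.4711, 0.0853, 0.0626]
orientation: [0.965, -0.262, -0.0, 0.0]
wrist_force: [-1.2, -0.1, 0.8]
width: 0.0004
```

>>> {"fn": "move_arm", "kwargs": {"motion": [{"delta_pos": [0.0433,-0.025,0],"roll": 0},{"delta_pos": [0,0,0],"roll": 0}]}}

```text
time: 4.78
tcp_pos: [0.4731, 0.0844, 0.0627]
orientation: [0.965, -0.262, 0.0, -0.0]
wrist_force: [0.7, -0.6, 0.0]
width: 0.0004
```

>>> {"fn": "move_arm", "kwargs": {"motion": [{"delta_pos": [0.0433,-0.025,0],"roll": 0},{"delta_pos": [0,0,0],"roll": 0}]}}

```text
time: 5.03
tcp_pos: [0.4747, 0.0834, 0.0627]
orientation: [0.965, -0.262, 0.0, -0.0]
wrist_force: [-0.6, 0.4, -0.4]
width: 0.0003
```

>>> {"fn": "move_arm", "kwargs": {"motion": [{"delta_pos": [0.0433,-0.025,0],"roll": 0},{"delta_pos": [0,0,0],"roll": 0}]}}

```text
time: 5.28
tcp_pos: [0.4765, 0.0824, 0.0627]
orientation: [0.965, -0.262, 0.0, 0.0]
wrist_force: [-0.7, -0.8, -0.7]
width: 0.0008
```

>>> {"fn": "move_arm", "kwargs": {"motion": [{"delta_pos": [0.0433,-0.025,0],"roll": 0},{"delta_pos": [0,0,0],"roll": 0}]}}

```text
time: 5.52
tcp_pos: [0.4783, 0.0814, 0.0627]
orientation: [0.965, -0.262, 0.0, 0.0]
wrist_force: [-0.3, 0.3, -0.1]
width: 0.0002
```

>>> {"fn": "move_arm", "kwargs": {"motion": [{"delta_pos": [0.0433,-0.025,0],"roll": 0},{"delta_pos": [0,0,0],"roll": 0}]}}

```text
time: 5.78
tcp_pos: [0.48, 0.0804, 0.0627]
orientation: [0.965, -0.262, 0.0, -0.0]
wrist_force: [-0.0, -0.2, -0.5]
width: 0.0003
```

>>> {"fn": "move_arm", "kwargs": {"motion": [{"delta_pos": [0.0433,-0.025,0],"roll": 0},{"delta_pos": [0,0,0],"roll": 0}]}}

```text
time: 6.02
tcp_pos: [0.4817, 0.0794, 0.0627]
orientation: [0.965, -0.262, 0.0, -0.0]
wrist_force: [0.5, -0.1, 0.8]
width: 0.0002
```

>>> {"fn": "move_arm", "kwargs": {"motion": [{"delta_pos": [0.0433,-0.025,0],"roll": 0},{"delta_pos": [0,0,0],"roll": 0}]}}

```text
time: 6.28
tcp_pos: [0.4835, 0.0784, 0.0627]
orientation: [0.965, -0.262, 0.0, -0.0]
wrist_force: [-0.3, 0.2, -0.2]
width: 0.0002
```

```bash
python3 - <<'E'
from h import *
s=cams.camera("side")[:,:,::-1]; cv2.imwrite("pics/s2.png",cv2.resize(s[170:290,200:320],None,fx=4,fy=4,interpolation=cv2.INTER_CUBIC))
E
```

```text
(no output)
```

View pics/s2.png

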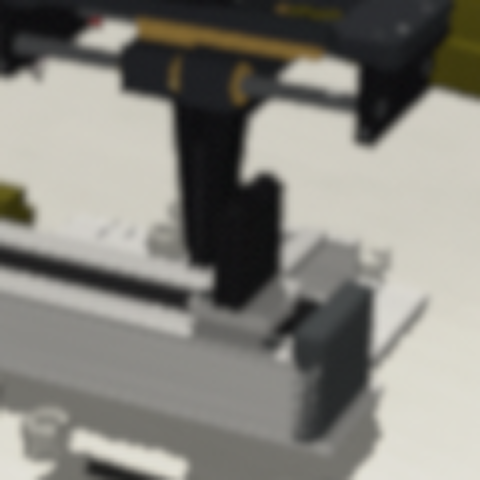

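The fingers touch the lever's far face at about (215,230) and have moved it, but a gap to the buffer and block remains near (290,325). I keep pushing.

>>> {"fn": "move_arm", "kwargs": {"motion": [{"delta_pos": [0.0433,-0.025,0],"roll": 0},{"delta_pos": [0.0433,-0.025,0],"roll": 0},{"delta_pos": [0,0,0],"roll": 0}]}}

```text
time: 6.7
tcp_pos: [0.4843, 0.0776, 0.0625]
orientation: [0.965, -0.262, -0.003, 0.0]
wrist_force: [-12.3, 12.7, 7.9]
width: 0.0004
```

>>> {"fn": "move_arm", "kwargs": {"motion": [{"delta_pos": [0.0433,-0.025,0],"roll": 0},{"delta_pos": [0,0,0],"roll": 0}]}}

```text
time: 6.95
tcp_pos: [0.4843, 0.0774, 0.0625]
orientation: [0.965, -0.262, -0.004, 0.0]
wrist_force: [-19.2, 21.7, 13.9]
width: 0.0002
```

>>> {"fn": "move_arm", "kwargs": {"motion": [{"delta_pos": [0.0433,-0.025,0],"roll": 0},{"delta_pos": [0,0,0],"roll": 0}]}}

```text
time: 7.2
tcp_pos: [0.4843, 0.0772, 0.0625]
orientation: [0.965, -0.262, -0.006, 0.0]
wrist_force: [-26.1, 30.9, 18.9]
width: 0.0004
```

>>> {"fn": "move_arm", "kwargs": {"motion": [{"delta_pos": [0.0433,-0.025,0],"roll": 0},{"delta_pos": [0,0,0],"roll": 0}]}}

```text
time: 7.45
tcp_pos: [0.4844, 0.0771, 0.0625]
orientation: [0.965, -0.262, -0.008, 0.0]
wrist_force: [-34.0, 39.9, 25.6]
width: 0.0001
```

>>> {"fn": "move_arm", "kwargs": {"motion": [{"delta_pos": [-0.108,0.0625,0],"roll": 0},{"delta_pos": [-0.108,0.0625,0],"roll": 0},{"delta_pos": [-0.108,0.0625,0],"roll": 0},{"delta_pos": [-0.108,0.0625,0],"roll": 0},{"delta_pos": [0,0,0.75],"roll": 0},{"delta_pos": [0,0,0.75],"roll": 0},{"delta_pos": [0,0,0],"roll": 0}]}}

```text
time: 8.32
tcp_pos: [0.4755, 0.0834, 0.1242]
orientation: [0.965, -0.262, 0.002, -0.001]
wrist_force: [-0.2, -0.6, -0.6]
width: 0.0003
```

```bash
python3 - <<'E'
from h import *
s=cams.camera("side")[:,:,::-1]; cv2.imwrite("pics/s3.png",cv2.resize(s[170:290,200:320],None,fx=4,fy=4,interpolation=cv2.INTER_CUBIC))
d=np.array([-.866,.5,0]);O=np.array([.4493,.1002,0])
for q in(0,.005,.01): print(q,[(proj("side",O+d*(q-.055)+[0,0,.099])-[200,170])*4])
print(manip.observe()["tcp_pos"])
E
```

```text
0 [array([243.25099697, 182.67533428])]
0.005 [array([232.1208954 , 180.46821591])]
0.01 [array([221.04100828, 178.27105516])]
[0.47496084 0.08337281 0.12312303]
```

View pics/s3.png

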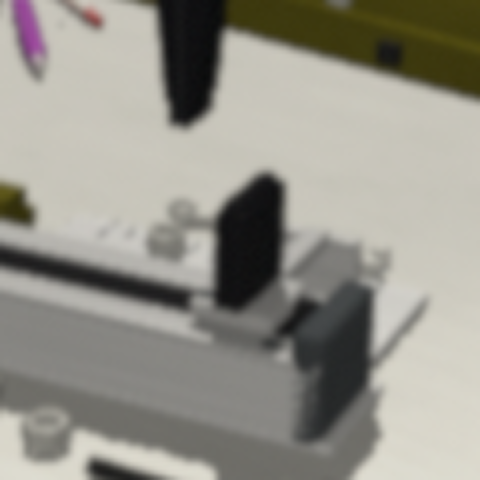

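The lever's top centre is at about (250,182) against a prediction of (243,183) for q=0, so it is home, and a hard stop was felt too. I'll go over it to the home side.

>>> {"fn": "move_arm", "kwargs": {"motion": [{"delta_pos": [0.295,-0.17,0],"roll": 0},{"delta_pos": [0.295,-0.17,0],"roll": 0},{"delta_pos": [0.295,-0.17,0],"roll": 0},{"delta_pos": [0.295,-0.17,0],"roll": 0},{"delta_pos": [0,0,0],"roll": 0},{"delta_pos": [0,0,-0.75],"roll": 0},{"delta_pos": [0,0,-0.75],"roll": 0},{"delta_pos": [0,0,0],"roll": 0}]}}

```text
time: 9.38
tcp_pos: [0.5206, 0.0564, 0.0613]
orientation: [0.965, -0.262, -0.002, 0.0]
wrist_force: [0.2, -0.4, 0.5]
width: 0.0006
```

>>> {"fn": "move_arm", "kwargs": {"motion": [{"delta_pos": [-0.065,0.0375,0],"roll": 0},{"delta_pos": [-0.065,0.0375,0],"roll": 0},{"delta_pos": [-0.065,0.0375,0],"roll": 0},{"delta_pos": [-0.065,0.0375,0],"roll": 0},{"delta_pos": [0,0,0],"roll": 0}]}}

```text
time: 10.0
tcp_pos: [0.5114, 0.0624, 0.0629]
orientation: [0.965, -0.262, 0.0, -0.0]
wrist_force: [0.2, 0.2, 1.1]
width: 0.0003
```

>>> {"fn": "move_arm", "kwargs": {"motion": [{"delta_pos": [-0.065,0.0375,0],"roll": 0},{"delta_pos": [-0.065,0.0375,0],"roll": 0},{"delta_pos": [-0.065,0.0375,0],"roll": 0},{"delta_pos": [0,0,0],"roll": 0}]}}

```text
time: 10.5
tcp_pos: [0.5032, 0.0669, 0.0626]
orientation: [0.965, -0.262, -0.0, 0.0]
wrist_force: [0.6, 0.8, -0.2]
width: 0.0004
```

>>> {"fn": "move_arm", "kwargs": {"motion": [{"delta_pos": [-0.0433,0.025,0],"roll": 0},{"delta_pos": [0,0,0],"roll": 0}]}}

```text
time: 10.75
tcp_pos: [0.5017, 0.0678, 0.0626]
orientation: [0.965, -0.262, -0.0, 0.0]
wrist_force: [-0.5, -0.1, -0.2]
width: 0.0004
```

>>> {"fn": "move_arm", "kwargs": {"motion": [{"delta_pos": [-0.0433,0.025,0],"roll": 0},{"delta_pos": [0,0,0],"roll": 0}]}}

```text
time: 11.0
tcp_pos: [0.5, 0.0688, 0.0626]
orientation: [0.965, -0.262, -0.0, 0.0]
wrist_force: [0.2, 0.5, 0.1]
width: 0.0007
```

>>> {"fn": "move_arm", "kwargs": {"motion": [{"delta_pos": [-0.0433,0.025,0],"roll": 0},{"delta_pos": [0,0,0],"roll": 0}]}}

```text
time: 11.25
tcp_pos: [0.4983, 0.0698, 0.0627]
orientation: [0.965, -0.262, -0.0, 0.0]
wrist_force: [-0.2, -0.8, 0.8]
width: 0.0002
```

>>> {"fn": "move_arm", "kwargs": {"motion": [{"delta_pos": [-0.0433,0.025,0],"roll": 0},{"delta_pos": [0,0,0],"roll": 0}]}}

```text
time: 11.5
tcp_pos: [0.4966, 0.0708, 0.0627]
orientation: [0.965, -0.262, -0.0, 0.0]
wrist_force: [0.2, -1.0, 0.2]
width: 0.0003
```

>>> {"fn": "move_arm", "kwargs": {"motion": [{"delta_pos": [-0.0433,0.025,0],"roll": 0},{"delta_pos": [0,0,0],"roll": 0}]}}

```text
time: 11.75
tcp_pos: [0.4948, 0.0718, 0.0627]
orientation: [0.965, -0.262, -0.0, 0.0]
wrist_force: [0.6, -0.6, 0.2]
width: 0.0004
```

>>> {"fn": "move_arm", "kwargs": {"motion": [{"delta_pos": [-0.0433,0.025,0],"roll": 0},{"delta_pos": [0,0,0],"roll": 0}]}}

```text
time: 12.0
tcp_pos: [0.4931, 0.0728, 0.0627]
orientation: [0.965, -0.262, -0.0, 0.0]
wrist_force: [-0.4, -0.1, -0.8]
width: 0.0004
```

>>> {"fn": "move_arm", "kwargs": {"motion": [{"delta_pos": [-0.0433,0.025,0],"roll": 0},{"delta_pos": [0,0,0],"roll": 0}]}}

```text
time: 12.25
tcp_pos: [0.4914, 0.0738, 0.0627]
orientation: [0.965, -0.262, -0.0, 0.0]
wrist_force: [0.4, 0.4, 0.8]
width: 0.0005
```

>>> {"fn": "move_arm", "kwargs": {"motion": [{"delta_pos": [-0.0433,0.025,0],"roll": 0},{"delta_pos": [0,0,0],"roll": 0}]}}

```text
time: 12.5
tcp_pos: [0.4901, 0.0747, 0.0627]
orientation: [0.965, -0.262, 0.0, -0.0]
wrist_force: [2.7, -1.6, -1.3]
width: 0.0002
```

>>> {"fn": "move_arm", "kwargs": {"motion": [{"delta_pos": [-0.0433,0.025,0],"roll": 0},{"delta_pos": [0,0,0],"roll": 0}]}}

```text
time: 12.75
tcp_pos: [0.4886, 0.0756, 0.0627]
orientation: [0.965, -0.262, 0.001, -0.0]
wrist_force: [4.5, -3.2, -1.1]
width: 0.0002
```

>>> {"fn": "move_arm", "kwargs": {"motion": [{"delta_pos": [-0.0433,0.025,0],"roll": 0},{"delta_pos": [0,0,0],"roll": 0}]}}

```text
time: 13.0
tcp_pos: [0.4871, 0.0766, 0.0627]
orientation: [0.965, -0.262, 0.001, -0.0]
wrist_force: [5.5, -2.3, -2.3]
width: 0.0006
```

```bash
cat > snap.py <<'E'
from h import *
import sys
s=cams.camera("side")[:,:,::-1]; cv2.imwrite(f"pics/{sys.argv[1]}.png",cv2.resize(s[170:290,200:320],None,fx=4,fy=4,interpolation=cv2.INTER_CUBIC))
E
cat > meas.py <<'E'
# lever q from the side view: dark paddle front-bottom corner row band, horizontal shift vs home picture s3
from h import *
def edge(im):
    # im: 4x crop; paddle dark columns along rows 235..275 in slanted frame
    g=cv2.cvtColor(im,cv2.COLOR_BGR2GRAY); return g
h=edge(cv2.imread("pics/s3.png")); T=h[262:345,190:285]
s=cams.camera("side")[:,:,::-1]; n=edge(cv2.resize(s[170:290,140:320],None,fx=4,fy=4,interpolation=cv2.INTER_CUBIC))
r=cv2.matchTemplate(n,T,cv2.TM_CCOEFF_NORMED);_,v,_,(x,y)=cv2.minMaxLoc(r)
x-=240; du,dv=x-190,y-262
d=np.array([-.866,.5,0]);O=np.array([.4493,.1002,0])
pr=lambda q:4*proj("side",O+d*(q-.055)+[0,0,.048])
qs=np.linspace(-.005,.105,441); us=[(pr(q)-pr(0))[0] for q in qs]
q=qs[np.argmin(abs(np.array(us)-du))]; t=manip.observe()["tcp_pos"]
print("score %.3f shift %d %d (expect dv %.1f) q=%.4f finger y=%.4f"%(v,du,dv,(pr(q)-pr(0))[1],q,(t-O)@d))
E
python3 meas.py; python3 snap.py s4
```

```text
score 0.965 shift -63 -15 (expect dv -13.9) q=0.0293 finger y=-0.0445
```

View pics/s4.png

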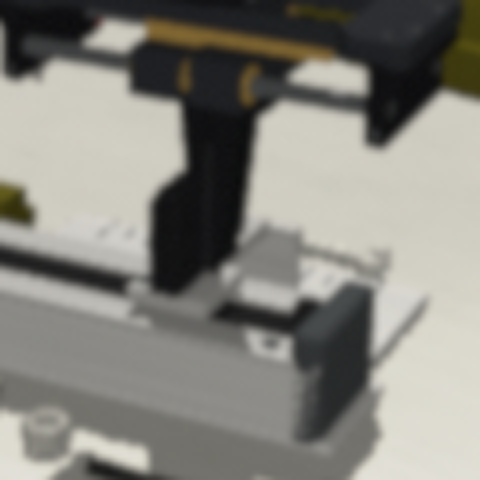

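Slide match gives the lever at q≈29 mm with the finger behind it, and force is rising to about 6 N, so this is the first hump. I continue finely.

>>> {"fn": "move_arm", "kwargs": {"motion": [{"delta_pos": [-0.0217,0.0125,0],"roll": 0},{"delta_pos": [0,0,0],"roll": 0}]}}

```text
time: 13.35
tcp_pos: [0.4862, 0.077, 0.0628]
orientation: [0.965, -0.262, 0.001, -0.0]
wrist_force: [5.1, -2.7, -2.7]
width: 0.0005
```

>>> {"fn": "move_arm", "kwargs": {"motion": [{"delta_pos": [-0.0217,0.0125,0],"roll": 0},{"delta_pos": [0,0,0],"roll": 0}]}}

```text
time: 13.6
tcp_pos: [0.4853, 0.0776, 0.0627]
orientation: [0.965, -0.262, 0.001, -0.0]
wrist_force: [5.0, -2.5, -2.0]
width: 0.0001
```

>>> {"fn": "move_arm", "kwargs": {"motion": [{"delta_pos": [-0.0217,0.0125,0],"roll": 0},{"delta_pos": [0,0,0],"roll": 0}]}}

```text
time: 13.85
tcp_pos: [0.4835, 0.0783, 0.0627]
orientation: [0.965, -0.262, -0.0, -0.0]
wrist_force: [1.2, 0.6, 0.7]
width: 0.0002
```

>>> {"fn": "move_arm", "kwargs": {"motion": [{"delta_pos": [-0.0217,0.0125,0],"roll": 0},{"delta_pos": [0,0,0],"roll": 0}]}}

```text
time: 14.1
tcp_pos: [0.4824, 0.0788, 0.0626]
orientation: [0.965, -0.262, -0.0, 0.0]
wrist_force: [0.7, -0.6, -0.3]
width: -0.0
```

```bash
python3 meas.py
```

```text
score 0.957 shift -86 -20 (expect dv -19.1) q=0.0403 finger y=-0.0395
```

First click felt: the force dropped to nothing and the lever jumped to q≈40 mm. The next crest should come at finger y≈-25.5 mm.

>>> {"fn": "move_arm", "kwargs": {"motion": [{"delta_pos": [-0.0433,0.025,0],"roll": 0},{"delta_pos": [-0.0433,0.025,0],"roll": 0},{"delta_pos": [-0.0433,0.025,0],"roll": 0},{"delta_pos": [-0.0433,0.025,0],"roll": 0},{"delta_pos": [0,0,0],"roll": 0}]}}

```text
time: 14.78
tcp_pos: [0.4762, 0.0827, 0.0627]
orientation: [0.965, -0.262, 0.0, -0.0]
wrist_force: [2.2, -1.7, -0.8]
width: 0.0005
```

>>> {"fn": "move_arm", "kwargs": {"motion": [{"delta_pos": [-0.0433,0.025,0],"roll": 0},{"delta_pos": [0,0,0],"roll": 0}]}}

```text
time: 15.02
tcp_pos: [0.4748, 0.0836, 0.0628]
orientation: [0.965, -0.262, 0.001, -0.0]
wrist_force: [4.3, -4.0, -2.2]
width: -0.0
```

>>> {"fn": "move_arm", "kwargs": {"motion": [{"delta_pos": [-0.0217,0.0125,0],"roll": 0},{"delta_pos": [0,0,0],"roll": 0}]}}

```text
time: 15.28
tcp_pos: [0.474, 0.084, 0.0627]
orientation: [0.965, -0.262, 0.001, -0.0]
wrist_force: [3.7, -3.9, -2.0]
width: 0.0005
```

>>> {"fn": "move_arm", "kwargs": {"motion": [{"delta_pos": [-0.0217,0.0125,0],"roll": 0},{"delta_pos": [0,0,0],"roll": 0}]}}

```text
time: 15.52
tcp_pos: [0.4732, 0.0845, 0.0627]
orientation: [0.965, -0.262, 0.001, -0.0]
wrist_force: [4.5, -4.5, -2.2]
width: 0.0004
```

>>> {"fn": "move_arm", "kwargs": {"motion": [{"delta_pos": [-0.0217,0.0125,0],"roll": 0},{"delta_pos": [0,0,0],"roll": 0}]}}

```text
time: 15.78
tcp_pos: [0.4724, 0.085, 0.0628]
orientation: [0.965, -0.262, 0.001, -0.0]
wrist_force: [4.9, -5.2, -2.5]
width: 0.0004
```

>>> {"fn": "move_arm", "kwargs": {"motion": [{"delta_pos": [-0.0217,0.0125,0],"roll": 0},{"delta_pos": [0,0,0],"roll": 0}]}}

```text
time: 16.02
tcp_pos: [0.4715, 0.0855, 0.0627]
orientation: [0.965, -0.262, 0.001, -0.0]
wrist_force: [4.3, -3.2, -3.0]
width: 0.0002
```

```bash
python3 meas.py
```

```text
score 0.969 shift -101 -24 (expect dv -22.3) q=0.0473 finger y=-0.0265
```

>>> {"fn": "move_arm", "kwargs": {"motion": [{"delta_pos": [-0.0217,0.0125,0],"roll": 0},{"delta_pos": [0,0,0],"roll": 0}]}}

```text
time: 16.32
tcp_pos: [0.47, 0.0863, 0.0627]
orientation: [0.965, -0.262, 0.0, -0.0]
wrist_force: [1.3, -0.0, -0.4]
width: 0.0008
```

>>> {"fn": "move_arm", "kwargs": {"motion": [{"delta_pos": [-0.0217,0.0125,0],"roll": 0},{"delta_pos": [0,0,0],"roll": 0}]}}

```text
time: 16.58
tcp_pos: [0.4685, 0.0869, 0.0626]
orientation: [0.965, -0.262, -0.0, 0.0]
wrist_force: [0.1, 1.3, -0.1]
width: 0.0005
```

```bash
python3 meas.py
```

```text
score 0.952 shift -120 -29 (expect dv -26.6) q=0.0565 finger y=-0.0234
```

Second click felt, with the lever at q≈56.5 mm. The third crest should come at finger y≈-9.5 mm.

>>> {"fn": "move_arm", "kwargs": {"motion": [{"delta_pos": [-0.0433,0.025,0],"roll": 0},{"delta_pos": [-0.0433,0.025,0],"roll": 0},{"delta_pos": [-0.0433,0.025,0],"roll": 0},{"delta_pos": [-0.0433,0.025,0],"roll": 0},{"delta_pos": [-0.0433,0.025,0],"roll": 0},{"delta_pos": [0,0,0],"roll": 0}]}}

```text
time: 17.38
tcp_pos: [0.461, 0.0915, 0.0627]
orientation: [0.965, -0.262, 0.001, -0.0]
wrist_force: [3.6, -4.6, -1.7]
width: 0.0002
```

>>> {"fn": "move_arm", "kwargs": {"motion": [{"delta_pos": [-0.0217,0.0125,0],"roll": 0},{"delta_pos": [0,0,0],"roll": 0}]}}

```text
time: 17.62
tcp_pos: [0.4602, 0.092, 0.0627]
orientation: [0.965, -0.262, 0.001, -0.0]
wrist_force: [3.0, -4.6, -1.9]
width: 0.0002
```

>>> {"fn": "move_arm", "kwargs": {"motion": [{"delta_pos": [-0.0217,0.0125,0],"roll": 0},{"delta_pos": [0,0,0],"roll": 0}]}}

```text
time: 17.88
tcp_pos: [0.4594, 0.0925, 0.0627]
orientation: [0.965, -0.262, 0.001, -0.0]
wrist_force: [3.6, -4.4, -1.9]
width: 0.0005
```

>>> {"fn": "move_arm", "kwargs": {"motion": [{"delta_pos": [-0.0217,0.0125,0],"roll": 0},{"delta_pos": [0,0,0],"roll": 0}]}}

```text
time: 18.12
tcp_pos: [0.4586, 0.093, 0.0628]
orientation: [0.965, -0.262, 0.001, -0.0]
wrist_force: [4.7, -4.2, -2.1]
width: 0.0004
```

```bash
python3 meas.py
```

```text
score 0.965 shift -132 -31 (expect dv -29.2) q=0.0623 finger y=-0.0117
```

>>> {"fn": "move_arm", "kwargs": {"motion": [{"delta_pos": [-0.0217,0.0125,0],"roll": 0},{"delta_pos": [0,0,0],"roll": 0}]}}

```text
time: 18.42
tcp_pos: [0.4577, 0.0935, 0.0628]
orientation: [0.965, -0.262, 0.001, -0.0]
wrist_force: [4.9, -3.7, -1.7]
width: 0.0002
```

>>> {"fn": "move_arm", "kwargs": {"motion": [{"delta_pos": [-0.0217,0.0125,0],"roll": 0},{"delta_pos": [0,0,0],"roll": 0}]}}

```text
time: 18.68
tcp_pos: [0.4563, 0.0943, 0.0627]
orientation: [0.965, -0.262, 0.0, -0.0]
wrist_force: [2.3, 0.3, 0.0]
width: 0.0
```

>>> {"fn": "move_arm", "kwargs": {"motion": [{"delta_pos": [-0.0217,0.0125,0],"roll": 0},{"delta_pos": [0,0,0],"roll": 0}]}}

```text
time: 18.92
tcp_pos: [0.4547, 0.0949, 0.0626]
orientation: [0.965, -0.262, -0.0, 0.0]
wrist_force: [0.0, 0.4, -0.2]
width: 0.0002
```

```bash
python3 meas.py
```

```text
score 0.952 shift -151 -36 (expect dv -33.4) q=0.0715 finger y=-0.0074
```

Third click felt. I retreat and lift clear.

>>> {"fn": "move_arm", "kwargs": {"motion": [{"delta_pos": [0.108,-0.0625,0],"roll": 0},{"delta_pos": [0.108,-0.0625,0],"roll": 0},{"delta_pos": [0.108,-0.0625,0],"roll": 0},{"delta_pos": [0,0,0.75],"roll": 0},{"delta_pos": [0,0,0.75],"roll": 0},{"delta_pos": [0,0,0.75],"roll": 0},{"delta_pos": [0,0,0.75],"roll": 0},{"delta_pos": [0,0,0],"roll": 0},{"delta_pos": [0,0,0],"roll": 0}]}}

```text
time: 20.1
tcp_pos: [0.4678, 0.0871, 0.1821]
orientation: [0.965, -0.262, -0.0, 0.0]
wrist_force: [-1.4, 0.6, 1.0]
width: 0.0004
```

```bash
python3 meas.py; python3 - <<'E'
from h import *
s=cams.camera("side")[:,:,::-1]; cv2.imwrite("pics/s9.png",cv2.resize(s[170:310,130:320],None,fx=3,fy=3))
E
```

```text
score 0.984 shift -154 -37 (expect dv -34.1) q=0.0730 finger y=-0.0225
```

View pics/s9.png

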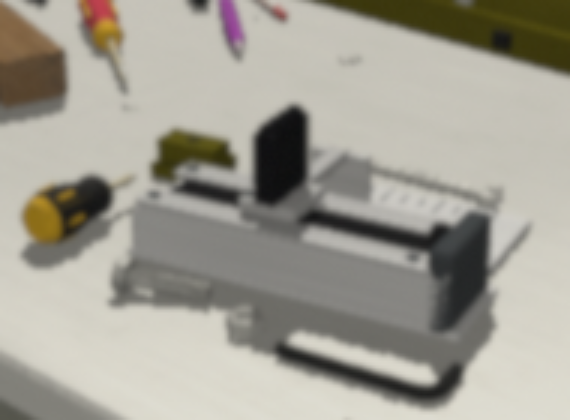

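The lever stands free at (280,155), clear of the raised fingers, at q≈73 mm (third click predicted at about 72.5). The hardware is where it was. Handing in.

```bash
python3 -c "
from bench import manip
print(manip.close_job())"
```

```text
the job is handed in; nothing more can be done
None
```

The lever was pushed home and then out to the third click, where it was left resting, and the job is handed in. No verdict was reported.

- **Home:** with the fingers shut I pushed the far face until the lever hit a hard stop. The wrist force rose to about 58 N, under the 120 N limit. The camera agreed it was home to within about 3 mm.
- **Clicks:** pushing the other face in 1–2 mm steps, I felt three clicks. Each time the push rose to about 6–7 N and then dropped to nothing. The camera put the lever at about 40, 56.5 and 72–73 mm from home, which fits the 16 mm spacing.
- **Final check:** with the fingers backed off and lifted clear, the camera read about 73 mm, against about 72.5 mm expected. The side picture showed the bolt, nut, hex key, screwdriver and clamp block in place. I did not compare all the loose items numerically.
- **Disagreement:** finger positions in my gauge frame implied a lever position a few millimetres different from the camera's. I relied on the felt clicks and on camera shifts measured from home instead.

The job was handed in about 20 s into the 61 s allowed.

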